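# Match the stones to their mounts in the job trays

### The arm

A 7-joint arm with a two-finger parallel gripper is mounted at the origin on the work surface. World frame = base frame: x ahead of the robot, y to its left, z up, the work surface at z = 0. Lengths are in mm, angles in rad, forces in N, time in s.
With the tool pointing down it reaches from about 400 to 875 mm from the base axis. Payload 19.3 kg.
Tool frame: the origin (TCP) lies at the very end of the fingers, on their centre line; the grasp point (between the pads) lies 19 mm behind it (grip_point_offset is the z of the grasp point in the tool frame, in mm); z points along the fingers, y is the line along which they close (so a half turn about z gives the same grasp; the last joint's range is limited). The gripper opens to 85 mm and grips with 20 to 120 N. Pads are 22 mm wide; open, the fingers measure 114 mm over their backs; the gripper's body (76 mm by 85 mm) begins 54 mm behind the grasp point. The pads swing forward as they close: fully open they stand 13 mm farther back than shut.
Start: joints at [1.142, 0.521, -0.036, 1.599, 0.021, 1.021, -0.113], TCP at [219.441, -585.201, 231.291] pointing down, gripper open.
Joint ranges: [-2.91, 2.91], [-0.3, 2.13], [-1.5, 1.42], [0.17, 2.43], [-1.26, 4.41], [0.16, 1.93], [-2.52, 2.52]. Speed limits (rad/s): [1.89, 1.89, 2.39, 2.39, 3.01, 3.01, 3.01].

### API

Orientations are given as a 3x3 rotation matrix whose columns are the frame's x, y, z axes.
In Python, from workcell import movep, movel, goto_joints, open_gripper, clamp, wait, inverse_kinematics, read_state, camera, PlanningError, finish_job, grip_point_offset gives the robot as it stands. Calls block until the motion is done:
- movep(position, orientation): joint-space move of the TCP to a pose.
- movel(position, frame=None, max_speed=150, guard=None): straight line of the TCP; frame=None keeps the orientation; max_speed is the mean speed in mm/s. With guard (N) it stops when the force on the tool has changed by that much, and returns True; else False.
- goto_joints(angles): joint-space move.
- open_gripper() and clamp(): open the fingers fully, or close them until they stop; the grip force is fixed at half the most.
- wait(seconds).
- inverse_kinematics(position, orientation): joint angles nearest the present ones, or None.
- read_state(): the state.
- camera(name): name is "scene" or "side" or "wrist"; returns a dict with "image" (400x640x3 uint8, blue, green, red), "range_z" (400x640 float32, mm along the optical axis (not along the pixel's ray), 0 where there is no reading), "fx", "fy", "cx", "cy" (pixels), "dist_coeffs" ([k1, k2, p1, p2, k3] as OpenCV has them; the pictures are not rectified), "cam_to_world" (4x4, takes a point from camera to world coordinates). Camera axes: x right, y up, looking along -z (the intrinsics and any distortion apply to the point x, -y, -z); pixel columns grow to the right and rows downward; lengths in mm; the calibration is good to about 2 mm. A picture is of the moment at which its call begins.
A pose or a line that the arm cannot do raises PlanningError and nothing moves.
- finish_job(): hands the job in; it is judged then, once.
The state is a dict: "time": time; "qpos": joint angles; "qvel": joint speeds; "joint_efforts": joint torques, N m; "eef_pos": TCP position; "tool_rot": TCP orientation; "ft_force": force on the tool from outside, world axes, zero at the start; "torque": the same for the moment, N m; "finger_gap": finger opening in mm; "gripper_force": force on a finger pad.
Only numpy, scipy, OpenCV 4.12 (cv2) and the standard library are available. Lean on these libraries where they do the work, as an engineer would, in place of code of your own. Each camera call takes 0.05 s, during which the arm holds its last target. There are 200 camera calls.

### The job

Get the setting jobs ready: put each of the four large stones into the empty cream compartment of the job tray whose brass mount has the same shape (round, oval, square, oblong), lying flat on the floor with its domed or bevelled face up. Set the stones down gently without dropping them, let go of them, and leave the small round red stone, which fits no mount, where it lies.

Things in the scene. Friction and masses are not known exactly. Their poses are not given: they have to be found in the camera images.
- round_stone: deep red round cabochon, domed top, 34 mm diameter; 22 mm high in all, the sides upright up to 16 mm and bevelled or domed above; lies loose on the bench, z up; about 40 to 75 g. Origin: centre of its underside.
- oval_stone: dark green oval cabochon, domed top, 46 mm long (its x axis) by 30 mm wide (its y axis); 22 mm high in all, the sides upright up to 16 mm and bevelled or domed above; lies loose on the bench, z up; about 40 to 75 g. Origin: centre of its underside.
- square_stone: blue square-cut stone, 30 x 30 mm, sides along its x and y axes; 22 mm high in all, the sides upright up to 16 mm and bevelled or domed above; lies loose on the bench, z up; about 40 to 75 g. Origin: centre of its underside.
- oblong_stone: amber-orange oblong rectangular stone, 46 mm long (its x axis) by 22 mm wide (its y axis); 22 mm high in all, the sides upright up to 16 mm and bevelled or domed above; lies loose on the bench, z up; about 40 to 75 g. Origin: centre of its underside.
- small_stone: the spare: a small deep red round cabochon, 22 mm diameter, 22 mm high, loose on the bench; it fits no mount and stays where it lies. Origin: centre of its underside.
- round_tray: wooden job tray fixed to the bench, 140 x 72 mm (x by y). Two compartments, each 64 x 64 mm inside: one empty with cream floor; one (towards +x) with black floor and a flat brass mount, round, 37 mm, 4 mm high. Walls 4 mm thick, tops 9 mm above bench; floors 4 mm above bench. Origin: at bench level below the centre of the EMPTY compartment, z up; mount centre 68 mm along +x.
- oval_tray: wooden job tray fixed to the bench, 140 x 72 mm (x by y). Two compartments, each 64 x 64 mm inside: one empty with cream floor; one (towards +x) with black floor and a flat brass mount, oval, 50 x 32 mm, 4 mm high. Walls 4 mm thick, tops 9 mm above bench; floors 4 mm above bench. Origin: at bench level below the centre of the EMPTY compartment, z up; mount centre 68 mm along +x.
- square_tray: wooden job tray fixed to the bench, 140 x 72 mm (x by y). Two compartments, each 64 x 64 mm inside: one empty with cream floor; one (towards +x) with black floor and a flat brass mount, square, 32 mm, 4 mm high. Walls 4 mm thick, tops 9 mm above bench; floors 4 mm above bench. Origin: at bench level below the centre of the EMPTY compartment, z up; mount centre 68 mm along +x.
- oblong_tray: wooden job tray fixed to the bench, 140 x 72 mm (x by y). Two compartments, each 64 x 64 mm inside: one empty with cream floor; one (towards +x) with black floor and a flat brass mount, oblong rectangular, 50 x 24 mm, 4 mm high. Walls 4 mm thick, tops 9 mm above bench; floors 4 mm above bench. Origin: at bench level below the centre of the EMPTY compartment, z up; mount centre 68 mm along +x.
Mind the look-alikes: they are no part of the job. What is shaped like the round_stone but grey or pink is not meant. Several things have the shape of the square_stone; the one meant has the colours described above.

How it is judged (in metres and radians):
At the end, for the whole second after the job is handed in: Each large stone is in the empty compartment of the tray with its mount (within 22 mm of the centre along each tray axis), flat on the floor (underside 1 to 7 mm above bench, tilt under 0.1 rad), released, at rest; small red stone within 15 mm of its start (x of round_stone in the frame of round_tray between -0.022 and 0.022 m and y of round_stone in the frame of round_tray between -0.022 and 0.022 m and z of round_stone in the frame of round_tray between 0.001 and 0.007 m and angle between each of round_stone, oval_stone, square_stone, oblong_stone's own z axis and vertical below 0.1 rad and linear speed of each of round_stone, oval_stone, square_stone, oblong_stone below 0.02 m/s and angular speed of each of round_stone, oval_stone, square_stone, oblong_stone below 0.2 rad/s and contact force between each of round_stone, oval_stone, square_stone, oblong_stone and the fingers below 0.05 N and x of oval_stone in the frame of oval_tray between -0.022 and 0.022 m and y of oval_stone in the frame of oval_tray between -0.022 and 0.022 m and z of oval_stone in the frame of oval_tray between 0.001 and 0.007 m and x of square_stone in the frame of square_tray between -0.022 and 0.022 m and y of square_stone in the frame of square_tray between -0.022 and 0.022 m and z of square_stone in the frame of square_tray between 0.001 and 0.007 m and x of oblong_stone in the frame of oblong_tray between -0.022 and 0.022 m and y of oblong_stone in the frame of oblong_tray between -0.022 and 0.022 m and z of oblong_stone in the frame of oblong_tray between 0.001 and 0.007 m and distance of small_stone from where it was at the start of the episode below 0.015 m); the robot touches nothing.
It fails at once if the small spare stone is disturbed (moved more than 15 mm) (distance of small_stone from where it was at the start of the episode above 0.015 m).
It fails at once if the round stone is dropped or flung (0.7 m/s or more, as after a fall of some 25 mm, while out of the fingers) (linear speed of round_stone above 0.7 m/s and contact force between round_stone and the fingers below 0.05 N).
It fails at once if the oval stone is dropped or flung (0.7 m/s or more, as after a fall of some 25 mm, while out of the fingers) (linear speed of oval_stone above 0.7 m/s and contact force between oval_stone and the fingers below 0.05 N).
It fails at once if the square stone is dropped or flung (0.7 m/s or more, as after a fall of some 25 mm, while out of the fingers) (linear speed of square_stone above 0.7 m/s and contact force between square_stone and the fingers below 0.05 N).
It fails at once if the oblong stone is dropped or flung (0.7 m/s or more, as after a fall of some 25 mm, while out of the fingers) (linear speed of oblong_stone above 0.7 m/s and contact force between oblong_stone and the fingers below 0.05 N).
It also fails if it takes over 88 s, if anything falls off the work surface, if the arm or the gripper's body presses on something with over 40 N, if the wrist force passes 120 N, or if a joint passes its speed limit or range.

## Working session

There is one attempt and no reset: what is moved stays moved. The work goes in short steps, each a Python script; the robot and the scene stay as the last script left them, time stands still between calls to the robot, and variables do not carry over. Pictures are saved under pics/ and viewed, at most 14 in all, crops included, and the job is handed in when it is done.

```bash
mkdir -p pics; cat > h.py <<'E'
import numpy as np,cv2
from workcell import *
def save(c,n): 
    cv2.imwrite(f'pics/{n}.png',c['image']); np.savez(f'pics/{n}.npz',**{k:np.array(v) for k,v in c.items()})
def ray(c,px):
    K=np.array([[c['fx'],0,c['cx']],[0,c['fy'],c['cy']],[0,0,1.]])
    u=cv2.undistortPoints(np.array(px,float).reshape(-1,1,2),K,np.array(c['dist_coeffs'],float))[:,0]
    T=np.array(c['cam_to_world']); d=np.c_[u[:,0],-u[:,1],-np.ones(len(u))]
    return T[:3,3],d@T[:3,:3].T
def onz(c,px,z):
    o,d=ray(c,px); return o+d*((z-o[2])/d[:,2])[:,None]
def depthpt(c,px):
    o,d=ray(c,px); p=np.array(px).round().astype(int)
    return o+d*np.array(c['range_z'])[p[:,1],p[:,0]][:,None]
E
python3 - <<'E'
from h import *
for n in ['scene','side','wrist']:
    c=camera(n); save(c,n+'0'); print(n,np.round(c['cam_to_world'],2).tolist(),c['fx'],c['dist_coeffs'])
s=read_state(); print(s['time'],s['tool_rot'],grip_point_offset)
E
```

```text
scene [[0.86, -0.28, 0.43, 1022.0], [0.51, 0.46, -0.73, -879.42], [0.0, 0.84, 0.54, 692.86], [0.0, 0.0, 0.0, 1.0]] 452.5618584672736 [-0.0102895  0.         0.         0.         0.       ]
side [[-0.96, 0.12, -0.25, 301.99], [-0.28, -0.48, 0.83, 655.26], [-0.02, 0.87, 0.5, 437.78], [0.0, 0.0, 0.0, 1.0]] 385.67851505750235 [-0.00125448  0.          0.          0.          0.        ]
wrist [[0.35, 0.9, 0.27, 287.34], [-0.94, 0.34, 0.1, -559.87], [-0.0, -0.29, 0.96, 373.46], [0.0, 0.0, 0.0, 1.0]] 306.03386432695316 [-0.04129282  0.          0.          0.          0.        ]
0.15 [[ 9.36318105e-01  3.51152781e-01 -3.60929965e-04]
 [ 3.51152957e-01 -9.36317824e-01  7.30159016e-04]
 [-8.15477909e-05 -8.10402731e-04 -9.99999668e-01]] -18.700000000000003
```

View pics/scene0.png

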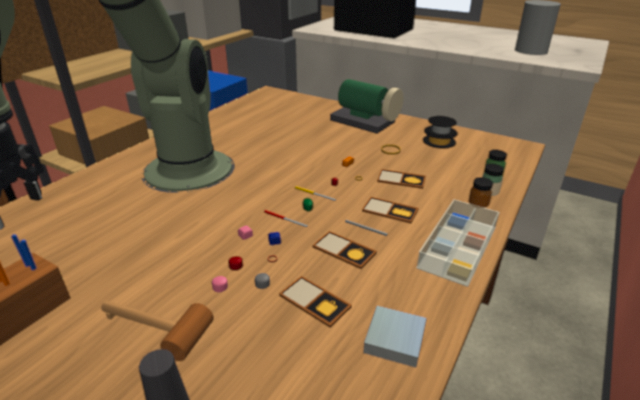

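View pics/side0.png

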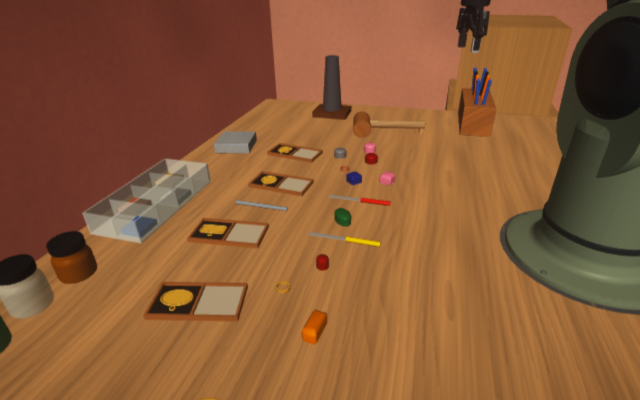

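The scene view shows the amber oblong stone at (347,161), the small red at (334,182), the green oval at (308,204), the blue square at (275,238) and the large red round at (235,263). There are two pink look-alikes at (245,232) and (220,284), and a grey one at (262,281). The cream compartments are at about (392,178), (378,207), (331,244) and (305,293).

```bash
python3 - <<'E'
from h import *
c=np.load('pics/scene0.npz')
print(onz(c,[(347,161),(334,182),(308,204),(275,238),(235,263)],15).round()[:,:2].tolist())
print(onz(c,[(391,178),(378,207),(331,244),(305,293),(413,180),(401,212),(355,254),(328,308)],4).round()[:,:2].tolist())
c=np.load('pics/side0.npz')
print(onz(c,[(315,326),(322,262),(343,216),(354,178),(371,158)],15).round()[:,:2].tolist())
# overview: camera-down views
R=np.array([[0,1,0],[1,0,0],[0,0,-1.]])
for p in [(480,150,300),(480,-150,300)]:
    for R in ([[1,0,0],[0,-1,0],[0,0,-1]],[[-1,0,0],[0,1,0],[0,0,-1]],[[0,1,0],[1,0,0],[0,0,-1]],[[0,-1,0],[-1,0,0],[0,0,-1]]):
        q=inverse_kinematics(p,np.array(R,float)); print(p,R,None if q is None else np.round(q,2))
E
```

```text
[[423.0, 286.0], [454.0, 146.0], [452.0, 3.0], [465.0, -170.0], [442.0, -294.0]]
[[584.0, 275.0], [618.0, 105.0], [589.0, -107.0], [626.0, -284.0], [646.0, 298.0], [683.0, 115.0], [658.0, -111.0], [691.0, -296.0]]
[[419.0, 300.0], [446.0, 166.0], [444.0, 18.0], [456.0, -151.0], [436.0, -274.0]]
(480, 150, 300) [[1, 0, 0], [0, -1, 0], [0, 0, -1]] [ 0.19  0.33 -0.77  1.8   0.25  1.12 -2.24]
(480, 150, 300) [[-1, 0, 0], [0, 1, 0], [0, 0, -1]] [ 0.43  0.45 -1.15  1.79  0.44  1.19  0.72]
(480, 150, 300) [[0, 1, 0], [1, 0, 0], [0, 0, -1]] [ 0.27  0.36 -0.89  1.8   0.31  1.13 -0.72]
(480, 150, 300) [[0, -1, 0], [-1, 0, 0], [0, 0, -1]] [ 0.49  0.5  -1.27  1.79  0.51  1.23  2.23]
(480, -150, 300) [[1, 0, 0], [0, -1, 0], [0, 0, -1]] [ 0.35  0.26 -0.21  1.82  0.06  1.07 -1.45]
(480, -150, 300) [[-1, 0, 0], [0, 1, 0], [0, 0, -1]] [ 0.82  0.34 -0.81  1.8   0.27  1.12  1.49]
(480, -150, 300) [[0, 1, 0], [1, 0, 0], [0, 0, -1]] [ 0.61  0.29 -0.52  1.81  0.16  1.09  0.03]
(480, -150, 300) [[0, -1, 0], [-1, 0, 0], [0, 0, -1]] [-0.67  0.52  1.24  1.86 -0.54  1.15 -2.38]
```

```bash
python3 - <<'E'
from h import *
R=np.diag([1.,-1,-1])
for y,n in [(-150,'w1'),(150,'w2')]:
    movep((520,y,300),R); wait(.2); save(camera('wrist'),n); print(read_state()['time'],read_state()['qpos'].__repr__())
E
```

```text
2.325 array([ 0.31749058,  0.32335606, -0.18854213,  1.72911205,  0.06707918,
        1.09556528, -1.46372472])
3.725 array([-0.14060413,  0.33238965, -0.32293775,  1.72384695,  0.1163871 ,
        1.1041895 , -2.07179485])
```

View pics/w1.png

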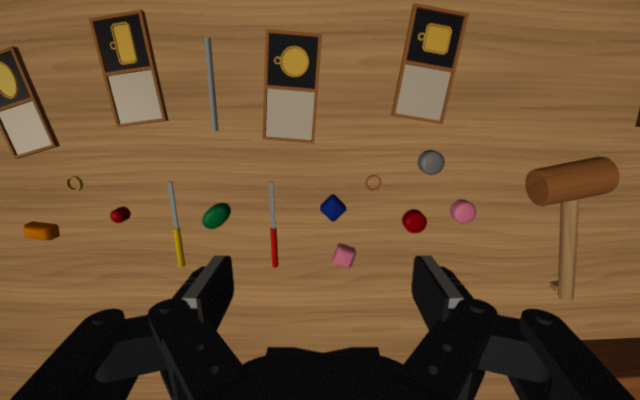

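View pics/w2.png

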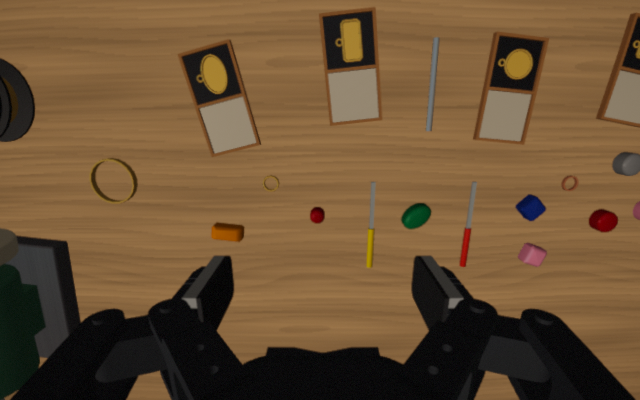

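In w2 the stones are: oblong (227,232), small red (317,215), oval (416,216), blue square (531,207) and large red round (603,220). In w1 they are: oval (216,215), square (333,208) and round (414,221). Pinks are at (344,256) and (463,211) and a grey at (431,162) in w1. From left to right the trays carry the oval, oblong, round and square mounts.

```bash
cat >> h.py <<'E'
def blob(c,seed,tol=40):
    m=np.zeros((402,642),np.uint8)
    img=np.array(c['image']).copy()
    hsv=cv2.cvtColor(img,cv2.COLOR_BGR2HSV); h0=hsv[seed[1],seed[0]].astype(int)
    d=np.abs(hsv.astype(int)-h0); d[...,0]=np.minimum(d[...,0],180-d[...,0])
    ok=((d[...,0]<8)&(d[...,1]<90)&(d[...,2]<110)).astype(np.uint8)
    n,l=cv2.connectedComponents(ok,connectivity=4); 
    return l==l[seed[1],seed[0]]
def cloud(c,m):
    y,x=np.nonzero(m); return depthpt(c,np.c_[x,y]),np.c_[x,y]
def tri(c1,p1,c2,p2):
    o1,d1=ray(c1,[p1]);o2,d2=ray(c2,[p2]);A=np.c_[d1[0],-d2[0]]
    s=np.linalg.lstsq(A,o2-o1,rcond=None)[0]; a=o1+s[0]*d1[0];b=o2+s[1]*d2[0]
    return (a+b)/2,np.linalg.norm(a-b)
E
python3 - <<'E'
from h import *
C={n:np.load(f'pics/{n}.npz') for n in('w1','w2')}
C={k:{q:v[q] for q in v.files} for k,v in C.items()}
S=dict(oblong=((41,231),(227,232)),small=((120,214),(317,215)),oval=((216,215),(416,216)),square=((333,208),(531,207)),round=((414,221),(603,220)))
for k,ss in S.items():
    cen=[]
    for n,s in zip(C,ss):
        P,px=cloud(C[n],blob(C[n],s)); 
        cen.append(px.mean(0)); T=P[P[:,2]>np.percentile(P[:,2],98)-9]
        r=cv2.minAreaRect(T[:,:2].astype(np.float32))
        print(k,n,len(P),'z',np.percentile(P[:,2],[2,50,98]).round(1),'rect',np.round(r[0],1),np.round(r[1],1),round(r[2],1))
    p,e=tri(C['w1'],cen[0],C['w2'],cen[1]); print('   tri',p.round(1),round(e,1))
F=dict(ovalT=((26,127),(230,124)),oblongT=((136,97),(354,94)),roundT=((289,115),(504,115)),squareT=((422,92),None))
for k,ss in F.items():
    cen=[]
    for n,s in zip(C,ss):
        if s is None: continue
        m=blob(C[n],s); P,px=cloud(C[n],m); ct,_=cv2.findContours(m.astype(np.uint8),0,1); ct=max(ct,key=cv2.contourArea)
        r=cv2.minAreaRect(onz(C[n],ct[:,0],4)[:,:2].astype(np.float32)); cen.append(cv2.minAreaRect(ct)[0])
        print(k,n,len(P),'z',np.percentile(P[:,2],[2,50,98]).round(1),'rect',np.round(r[0],1),np.round(r[1],1),round(r[2],1))
    if len(cen)>1: p,e=tri(C['w1'],cen[0],C['w2'],cen[1]); print('   tri',p.round(1),round(e,1))
E
```

```text
oblong w1 578 z [-0.3 18.2 23.1] rect [495.   77.3] [ 35.4 494.9] 19.0
oblong w2 545 z [ 1.  20.2 23.3] rect [492.1 220.2] [ 44.2 243.3] 44.3
   tri [420.  293.9   8.5] 0.2
small w1 209 z [ 3.3 19.2 22.9] rect [522.5   7.7] [ 18.2 346.1] 26.8
small w2 167 z [ 8.5 20.9 23.2] rect [449.5 156.4] [17.1 18.8] 46.0
   tri [447.4 156.7   9.4] 0.2
oval w1 434 z [ 8.9 20.9 23.3] rect [513.8 -63.8] [ 25.5 234.5] 43.3
oval w2 472 z [ 7.1 21.  23.2] rect [447.5   9.7] [25.5 40.9] 50.4
   tri [446.4   8.4  10.1] 0.1
square w1 373 z [ 8.4 21.5 23.6] rect [ 516.1 -152.1] [149.   33.5] 13.7
square w2 441 z [ 4.7 20.3 23.7] rect [ 459.  -163.2] [27.1 27.9] 43.4
   tri [ 458.9 -165.9   10.1] 0.3
round w1 415 z [ 4.5 20.8 23.2] rect [ 438. -288.] [29.9 30.1] 47.7
round w2 467 z [ 4.2 19.8 23.3] rect [ 438.8 -285.2] [28.6 30. ] 40.4
   tri [ 437.3 -288.8   10.3] 0.1
ovalT w1 1812 z [2.5 4.3 8.9] rect [577.3 282.1] [65.6 63.3] 13.6
ovalT w2 2264 z [2.8 4.5 9.6] rect [578.  280.2] [66.2 66. ] 13.3
   tri [578.  280.    5.7] 0.6
oblongT w1 2275 z [2.5 4.4 9.3] rect [616.4 107.8] [66.3 64.9] 6.2
oblongT w2 2475 z [2.8 4.5 9.6] rect [616.8 106.1] [66.1 66.3] 6.0
   tri [617.  105.9   7.5] 0.3
roundT w1 2370 z [2.7 4.4 9. ] rect [ 591.4 -105.6] [66.  66.3] 85.5
roundT w2 2160 z [2.9 4.7 9.4] rect [ 591.5 -107.4] [64.4 66.2] 85.6
   tri [ 592.  -105.5    7.6] 0.1
squareT w1 2417 z [2.8 4.6 9.3] rect [ 620.5 -287.7] [65.3 66. ] 81.5
```

```bash
python3 - <<'E'
from h import *
C={n:np.load(f'pics/{n}.npz') for n in('w1','w2')}
C={k:{q:v[q] for q in v.files} for k,v in C.items()}
for k,n,s in [('oblong','w2',(227,232)),('small','w2',(317,215)),('oval','w1',(216,215)),('oval','w2',(416,216)),('square','w1',(333,208)),('square','w2',(531,207)),('round','w1',(414,221))]:
    P,px=cloud(C[n],blob(C[n],s)); ok=(P[:,2]<26)&(P[:,2]>13)&(np.linalg.norm(P[:,:2]-np.median(P[:,:2],0),axis=1)<32)
    T=P[ok][:,:2].astype(np.float32); r=cv2.minAreaRect(T); b=cv2.boxPoints(r); e=b[1]-b[0]; f=b[2]-b[1]
    L=e if np.linalg.norm(e)>np.linalg.norm(f) else f
    w,v=np.linalg.eigh(np.cov(T.T))
    print(k,n,np.round(r[0],1),np.round(r[1],1),'long axis deg',np.degrees(np.arctan2(L[1],L[0])).round(1),'pca',np.degrees(np.arctan2(v[1,1],v[0,1])).round(1))
# identity crop: reds, squares, mounts from w1/w2
a=cv2.imread('pics/w1.png')[140:280,310:490]; b=cv2.imread('pics/w2.png')[0:140,180:560]
cv2.imwrite('pics/crop1.png',np.vstack([cv2.resize(b,(760,280)),cv2.copyMakeBorder(cv2.resize(a,(400,311)),0,0,0,360,0)]))
for p in [(420,296),(446,9),(459,-165),(438,-288),(578,281),(617,107),(591,-106),(620,-288)]:
    o=[]
    for a in range(0,360,30):
        t=np.radians(a); R=np.c_[[np.sin(t),-np.cos(t),0],[np.cos(t),np.sin(t),0],[0,0,-1]]
        o.append([a for z in(6,120) if inverse_kinematics((*p,z),R) is not None])
    print(p,[len(x) for x in o])
E
```

```text
oblong w2 [421.1 292.6] [46.5 20.6] long axis deg 82.8 pca 80.7
small w2 [449.6 156.6] [17.6 18.7] long axis deg -42.5 pca 118.0
oval w1 [447.5   6.6] [25.5 40.9] long axis deg -46.7 pca 128.8
oval w2 [447.5   9.7] [25.5 40.9] long axis deg -39.6 pca 130.9
square w1 [ 460.1 -166. ] [26.7 27.9] long axis deg -45.4 pca 111.2
square w2 [ 458.9 -163.1] [27.1 28.4] long axis deg -46.2 pca 161.1
round w1 [ 437.9 -287.9] [29.9 30.1] long axis deg -43.2 pca 148.4Traceback (most recent call last):
  File "<stdin>", line 17, in <module>
  File "scipy/spatial/transform/_rotation.pyx", line 1143, in scipy.spatial.transform._rotation.Rotation.from_matrix
ValueError: Non-positive determinant (left-handed or null coordinate frame) in rotation matrix 0: [[ 0.  1.  0.]
 [-1.  0.  0.]
 [ 0.  0. -1.]].
```

View pics/crop1.png

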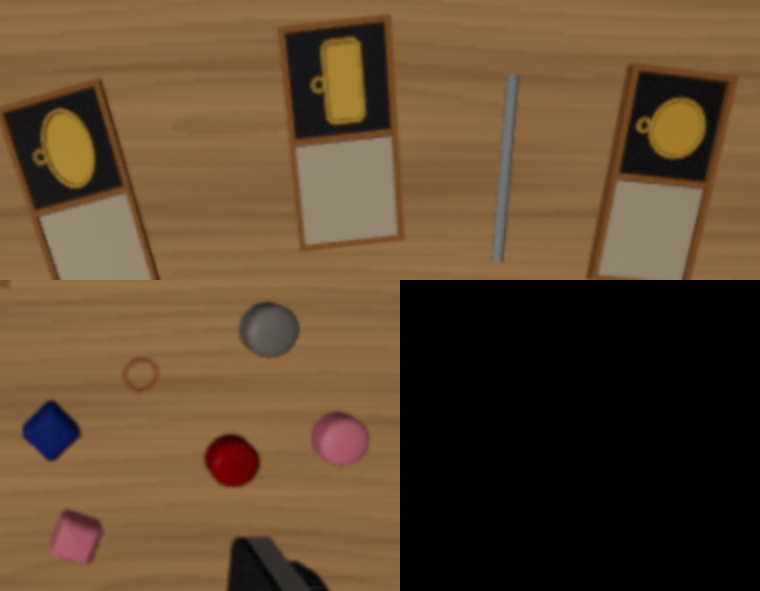

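The crop confirms the targets. The blue square is at (51,430), against the pink one at (76,537). The deep red large round is at (232,460), against the grey at (269,330) and the pink at (340,438). The small red one is 22 mm and elsewhere. The mounts read oval, oblong and round from left to right, and the fourth, at w1 (436,38), is square. I'll start with the oblong stone.

```bash
cat >> h.py <<'E'
def Rt(deg):
    t=np.radians(deg); c,s=np.cos(t),np.sin(t)
    return np.array([[-s,c,0],[c,s,0],[0,0,-1.]])
def best(p,angs,zs):
    q0=np.array(read_state()['qpos']); o=[]
    for a in angs:
        qs=[inverse_kinematics((*p,z),Rt(a)) for z in zs]
        if all(q is not None for q in qs): o.append((np.abs(np.array(qs[0])-q0).max(),a))
    return min(o)[1]
GZ=6
def pick(p,ang):
    a=best(p,(ang,ang+180),(90,GZ)); movep((*p,90),Rt(a)); 
    print('guard',movel((*p,GZ),max_speed=70,guard=12)); clamp(); wait(.2)
    s=read_state(); print('gap',s['finger_gap'],'f',s['gripper_force'],'z',s['eef_pos'][2])
    movel((*p,80),max_speed=80); print('gap',read_state()['finger_gap'],'t',s['time']); return a
def place(p,ang):
    a=best(p,[ang+d for d in (0,180)]+[ang+d for d in (30,-30,150,210)],(80,GZ+4)); movep((*p,80),Rt(a))
    movel((*p,GZ+12),max_speed=80); print('guard',movel((*p,GZ+4),max_speed=15,guard=4),read_state()['eef_pos'])
    open_gripper(); wait(.3); movel((*p,90),max_speed=100); print('t',read_state()['time'])
E
python3 - <<'E'
from h import *
a=pick((421,293.5),-8); 
place((617,106.5),a)
save(camera('wrist'),'w3')
E
```

```text
guard False
gap 20.56167285951931 f 58.79258371889591 z 6.317119020945859
gap 20.061795744032114 t 6.9417
guard True [616.94868825 106.45801156  10.33244591]
t 12.4083
```

View pics/w3.png

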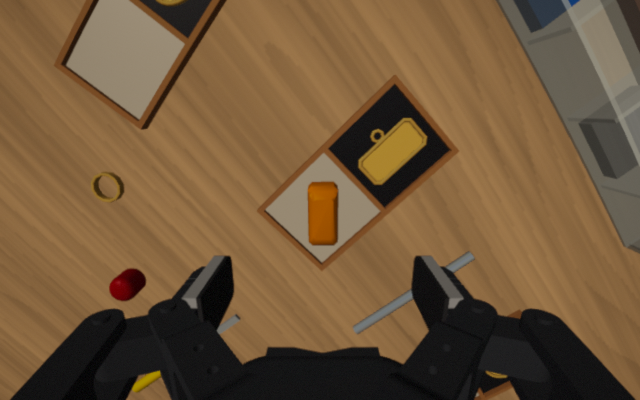

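The oblong stone lies flat in the cream compartment of the oblong tray, at (322,212), centred. I'll do the other three next.

```bash
python3 - <<'E'
from h import *
a=pick((447,8.3),40); 
if read_state()['finger_gap']<15: raise SystemExit('missed')
place((578,280.5),a)
save(camera('wrist'),'w4')
a=pick((459.3,-165),44.5)
if read_state()['finger_gap']<15: raise SystemExit('missed')
place((620.5,-287.5),a)
save(camera('wrist'),'w5')
E
python3 -c "
import cv2,numpy as np
a=cv2.imread('pics/w4.png')[:300];b=cv2.imread('pics/w5.png')[:300];cv2.imwrite('pics/w45.png',np.vstack([a,b]))"
```

```text
guard False
gap 27.41121508719024 f 58.26704983133823 z 6.372313505929046
gap 27.02981238996947 t 15.55
guard True [577.94158745 280.51951286  10.47376804]
t 21.0667
guard False
gap 28.516410322924546 f 58.7488554418087 z 6.355861937289673
gap 28.17970054855448 t 24.9333
guard True [ 620.49503966 -287.404318     10.47276485]
t 30.1083
```

View pics/w45.png

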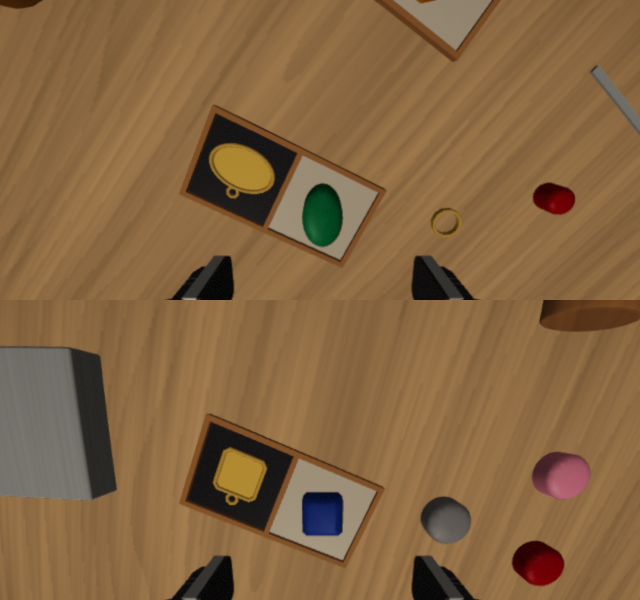

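The oval stone at (322,214) and the square stone at (322,513) both lie flat, near the centre of their matching trays. The round stone is next, gripped along a line that clears the grey and pink ones.

```bash
python3 - <<'E'
from h import *
a=pick((438,-288),30)
if read_state()['finger_gap']<15: raise SystemExit('missed')
place((591.5,-106.5),a)
movep((520,0,300),np.diag([1.,-1,-1])); wait(.3); save(camera('wrist'),'w6'); print(read_state()['time'])
E
```

```text
guard False
gap 30.88631937288887 f 58.60074698399956 z 6.401743796674287
gap 30.642052843622068 t 33.0333
guard True [ 591.47260465 -106.42896921   10.4948592 ]
t 38.3083
39.625
```

View pics/w6.png

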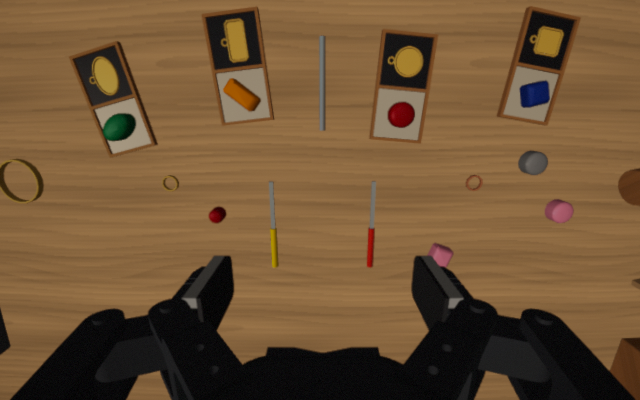

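The picture shows all four stones centred in their matching compartments: oval (119,127), oblong (241,95), round (401,114) and square (534,94). The small red stone is undisturbed at (217,214).

```bash
python3 -c "
from workcell import *
print(finish_job())"
```

```text
the job is handed in; nothing more can be done
None
```

All four large stones are in the cream compartments matching their mounts, lying flat and released, with the small red stone undisturbed; the job was handed in at about 40 s of the 88 s limit.

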